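# Lever up a loaded display riser and shim its low foot

### The arm

A 7-joint arm with a two-finger parallel gripper is mounted at the origin on the work surface. World frame = base frame: x ahead of the robot, y to its left, z up, the work surface at z = 0. Lengths are in m, angles in rad, forces in N, time in s.
With the tool pointing down it reaches from about 0.4 to 0.85 m from the base axis. Payload 4.5 kg.
Tool frame: the origin (TCP) lies midway between the tips of the shut fingers; the grasp point (between the pads) lies 19 mm behind it (robot.grasp_offset is the distance from the TCP to the grasp point, in m); z points along the fingers, x is the direction in which the jaws open and shut, and the axes are right-handed (so a half turn about z gives the same grasp; the last joint's range is limited). The gripper opens to 85 mm and grips with 20 to 120 N. Pads are 22 mm wide; open, the fingers measure 114 mm over their backs; the gripper's body (76 mm by 85 mm) begins 54 mm behind the grasp point. The pads swing forward as they close: fully open they stand 13 mm farther back than shut.
Start: joints at [-1.156, 0.689, -0.195, 1.565, 0.157, 0.902, -0.215], TCP at [0.232, 0.58, 0.231] pointing down, gripper open.
Joint ranges: [-3.01, 3.01], [-0.46, 2.08], [-1.47, 1.51], [0.13, 2.56], [-1, 4.14], [0.04, 2.09], [-2.66, 2.66]. Speed limits (rad/s): [2.57, 2.57, 3.14, 3.14, 3.14, 3.14, 3.14].

### API

Orientations are given as a rotation vector (axis times angle).
In Python, from bench import robot gives the robot as it stands.
- The arm moves only by the shell command python3 -m creep 'ROWS' [FORCE]. ROWS is JSON, a list of rows, each a list of 7 numbers: the turn, a rotation vector about the world's x, y, z in rad, then the shift along the world's x, y, z in cm, then the closure, from 0 (fully open) to 1 (shut). A call has 1 to 12 rows; each row shifts and turns the commanded pose from where the row before left it; what a row does not reach is not made up. A row lasts 1/8 s, in which the tool goes at most 62.5 mm and 10.7 degrees, less where a joint would pass 70% of its speed; a pose out of reach is approached as far as the arm can. A call with a gripper value outside its range is refused whole. The fingers move at their own pace and stop on an object; FORCE is the grip in N (left out, the last holds). Time passes only in rows, so rows that do not move let the fingers close. It gives the time, the measured TCP pose, the force and the opening at its end, in the units of the state.
- robot.state(): the state, without advancing time (a new reading comes with each control period).
- robot.get_image(name): name is "scene" or "top" or "wrist"; returns a dict with "img" (480x640x3 uint8, blue, green, red), "depth" (480x640 float32, m along the optical axis (not along the pixel's ray), 0 where there is no reading), "fx", "fy", "cx", "cy" (pixels), "rvec" (rotation vector, rad) and "tvec" (3), from world to camera coordinates, as OpenCV has them. Camera axes: x right, y down, z forward; pixel columns grow to the right and rows downward; lengths in m; the calibration is good to about 2 mm. A picture is of the moment at which its call begins.
- robot.hand_in(): hands the job in, once; it reports no verdict.
Trained networks look in a picture, given as the dict that the camera call returned (one of the last four; its "shot" number tells which), for a name from the list of things; names that differ only in an ending like _2 or _b are one class to them, and where a whole thing is asked for, a point or a joint stands for the part that bears it (a point fixed in the world has none). Each returns a list of dicts, best first, with "conf" (0 to 1); they miss things now and then, are a little off and sometimes report something else, mostly with a low value. They report only what shows in the picture. A call takes as long as a camera call. They do not tell look-alikes from the thing itself.
- robot.regions_of(picture, name): "pixels" (480x640 bool, what is visible of it) and "centre" ([column, row] in pixels, amid what is visible of it).
The state is a dict: "time_s": time; "joints": joint angles; "qvel": joint speeds; "effort": joint torques, N m; "eef_pos": TCP position; "tcp_rot": TCP orientation; "force": force on the tool from outside, world axes, zero at the start; "wrist_torque": the same for the moment, N m; "width": finger opening in m.
Only numpy, scipy, OpenCV 4.12 (cv2) and the standard library are available. Lean on these libraries where they do the work, as an engineer would, in place of code of your own. Each camera call takes 0.05 s, during which the arm holds its last target. There are 200 camera calls.

### The job

The loaded display riser leans because its right-hand foot has lost its rubber pad: with the orange-handled pry bar over the yellow fulcrum block, lever up the overhanging right-hand end of the deck, and leave the bar lying there to hold it up by its own weight while you slide the red shim lengthwise under the bare foot from the front, in line with it and with its near end flush with the front of the foot. Then let the riser down gently onto the shim so that it stands level, and lay the bar flat on the counter, clear of the riser and the block. Do not shove the riser or the block about, lift the riser by hand or upset the crockery.

Things in the scene. Friction and masses are not known exactly. Their poses are not given: they have to be found in the camera images.
- riser: Riser, 5.5 to 7.5 kg: wood deck 150 (x) x 540 (y) x 22 mm on two dark steel feet 180 (x) x 40 (y) x 32 mm high, which stick out 15 mm before and behind the deck. Origin: underside centre of the bare right-hand foot; x to the back (away from the robot), y to its left along the deck, z up. It starts with this end 0.02 rad low, the bare foot on the counter; level, that foot is 8 mm above it.
- riser_lip (a point): Middle of the lower edge of the deck's right-hand end, where the bar goes under; in the riser's frame (0, -70, +32) mm, so the deck overhangs the bare foot by 50 mm. About 31 mm above the counter at the start. It takes about 20 to 28 N upwards here to raise the riser, which tips about its padded foot. Axes as riser.
- riser_foot_front (a point): Bottom middle of the front face of the bare foot, (-90, 0, 0) mm in the riser's frame. Axes as riser. The red shim goes under from here along +x until its near end is flush with this face.
- bar: Pry bar, 500 mm, 0.95 kg, lying on its handle. Origin: balance point on the axis; x to the toe. Orange handle 26 x 26 mm, x = -220 to +40 mm; steel shank 14 x 14 mm to x = 180; blade 30 mm wide (y), x = 160 to 280. One flat underside 7 mm below the axis from x = 40 to the toe; blade top 1 mm below the axis, so 6 mm thick, with a low 14 mm wide rib on top up to x = 245.
- bar_toe (a point): Middle of the blade's tip, 280 mm from the bar's origin, at mid-thickness. With the toe some 12 to 18 mm under the deck end and the bar across the fulcrum, the bar's own weight holds the riser up once the end of its handle is down on the counter; the bare foot is then 10 to 14 mm above the counter. Axes as bar.
- fulcrum: Yellow fulcrum block, 0.8 kg, loose, already in place, its ridge 32 to 42 mm off the deck's right-hand end: 64 (x) x 30 (y) x 36 mm high on a rubber base. Origin: centre of its underside. The bar lies across the rounded steel ridge on top (radius 8 mm, along x, crest 36 mm above the counter).
- shim: Red shim (the one to use): plastic slab 100 (x) x 38 (y) x 8 mm, 60 g, flat on the counter. Origin: centre of its underside. It may go in either end first.
- thin_shim: Blue shim, same outline but only 5 mm thick: not to be used. Origin: centre of its underside. Red and blue may have changed places.
- bowls: Three nested teal bowls, 120 mm across, 90 mm high, loose on the deck of the riser, to be left standing there. Origin: centre of the underside.
- mug_a: Red mug, 84 mm across, 95 mm high, behind the work. Origin: centre of its underside. Leave alone.
- mug_b: Another such red mug. Leave alone.
- flask: Dark blue flask, 64 mm across, 200 mm high. Origin: centre of its underside. Leave alone.
- riser_deck (a point): Point on top of the deck, (0, +100, +54) mm in the riser's frame. The other foot is centred at y = +400 mm and has an 8 mm rubber pad under it; above it a stack of plates, 148 mm across and 108 mm high, is fixed to the deck (centre y = +325 mm). Axes as riser.
Things that resemble listed ones, but are neither listed nor needed, are in the scene too. Several things have the shape of the shim; the one meant has the colours described above.

How it is judged:
By the outcome, as a careful person would: the job done as asked, in the order asked, and still so for the second after the job is handed in, with the robot touching nothing.
It also fails if it takes over 72 s, if anything falls off the work surface, if the arm or the gripper's body presses on something with over 40 N, if the wrist force passes 120 N, or if a joint passes its speed limit or range.

## Working session

There is one attempt and no reset: what is moved stays moved. The work goes in short steps, Python scripts to look and compute and a shell command to move; the robot and the scene stay as the last step left them, time stands still between calls to the robot, and variables do not carry over. Pictures are saved under pics/ and viewed, about 8 in all and at most 12, crops included, and the job is handed in when it is done.

```bash
ls; mkdir -p pics; cat > h.py <<'E'
import numpy as np, cv2
from bench import robot
def pts(p,mask=None):
    d=p["depth"]; m=(d>0) if mask is None else (mask&(d>0))
    v,u=np.nonzero(m); z=d[v,u]
    c=np.c_[(u-p["cx"])/p["fx"]*z,(v-p["cy"])/p["fy"]*z,z]
    R=cv2.Rodrigues(np.array(p["rvec"],float))[0]
    return (c-np.array(p["tvec"]).ravel())@R, u, v
def proj(p,X):
    return cv2.projectPoints(np.array(X,float).reshape(-1,3),np.array(p["rvec"],float),np.array(p["tvec"],float),np.array([[p["fx"],0,p["cx"]],[0,p["fy"],p["cy"]],[0,0,1.]]),None)[0].reshape(-1,2)
E
python3 - <<'E'
from h import *
print(robot.state())
for n in ["scene","top"]:
    p=robot.get_image(n); cv2.imwrite(f"pics/{n}0.png",p["img"])
    R=cv2.Rodrigues(np.array(p["rvec"],float))[0]
    print(n,p["fx"],"cam at",-R.T@np.array(p["tvec"]).ravel())
    for k in ["riser","bar","fulcrum","shim","thin_shim","bowls","mug_a","flask"]:
        for r in robot.regions_of(p,k)[:3]:
            P,u,v=pts(p,r["pixels"])
            if len(P)<5: continue
            rect=cv2.minAreaRect((P[:,:2]*1000).astype(np.float32))
            print(k,round(r["conf"],2),np.round(r["centre"]),"med",np.round(np.median(P,0),3),"z",np.round(np.percentile(P[:,2],[5,95]),3),"rect",np.round(rect[0]),np.round(rect[1]),round(rect[2],1))
E
```

```text
pics
{'time_s': 0.0, 'joints': array([-1.15617275,  0.69001007, -0.19451843,  1.56636633,  0.15734453,
        0.90248998, -0.21509017]), 'qvel': array([ 0.00056519, -0.00121785,  0.00129696,  0.00023611, -0.00033689,
       -0.00057267,  0.00067664]), 'effort': array([ 3.13302587e-05, -5.39592254e+01, -1.26620740e+00, -1.58543140e+01,
        9.13239870e-03,  9.49168461e-03,  1.99686906e-05]), 'eef_pos': array([0.23211417, 0.57959093, 0.23046195]), 'tcp_rot': array([ 2.60063490e+00,  1.76035686e+00, -2.28564510e-03]), 'force': array([ 0.09284544, -0.40055364, -0.3983266 ]), 'wrist_torque': array([ 0.02073101,  0.02246234, -0.05010864]), 'width': 0.08547596681781976}
scene 574.4172671982606 cam at [0.9137465  0.58616892 0.97800102]
riser 0.9 [382. 406.] med [0.643 0.393 0.063] z [0.049 0.166] rect [600. 316.] [478. 214.] 88.7
bar 0.98 [272. 153.] med [ 0.456 -0.262  0.017] z [0.007 0.026] rect [ 450. -268.] [ 40. 497.] 9.1
fulcrum 0.79 [291. 276.] med [0.615 0.052 0.028] z [0.014 0.035] rect [615.  41.] [63. 44.] 5.5
shim 0.97 [509. 279.] med [0.252 0.29  0.005] z [-0.001  0.008] rec
[... 1359 characters left out ...]
 102.] 76.5
bowls 0.75 [175. 192.] med [0.621 0.322 0.128] z [0.115 0.146] rect [620. 331.] [121. 140.] 5.0
bowls 0.46 [163. 304.] med [0.389 0.376 0.004] z [-0.001  0.009] rect [391. 376.] [ 41. 101.] 78.3
mug_a 0.79 [404. 141.] med [ 0.767 -0.22   0.044] z [0.001 0.095] rect [ 779. -232.] [ 83. 148.] 56.7
mug_a 0.63 [319. 142.] med [ 0.779 -0.013  0.043] z [-0.     0.095] rect [771. -18.] [159.  91.] 3.0
mug_a 0.4 [159. 303.] med [0.387 0.375 0.004] z [-0.002  0.009] rect [390. 376.] [ 43. 102.] 76.2
flask 0.77 [273. 124.] med [0.766 0.088 0.171] z [0.02  0.207] rect [834.  97.] [165.  73.] 9.2
flask 0.32 [206. 295.] med [0.402 0.27  0.007] z [0.002 0.012] rect [402. 270.] [100.  39.] 17.6
```

```bash
python3 -m creep --help 2>&1 | head -20
```

```text
invalid input: not JSON, or not a number
```

View pics/top0.png

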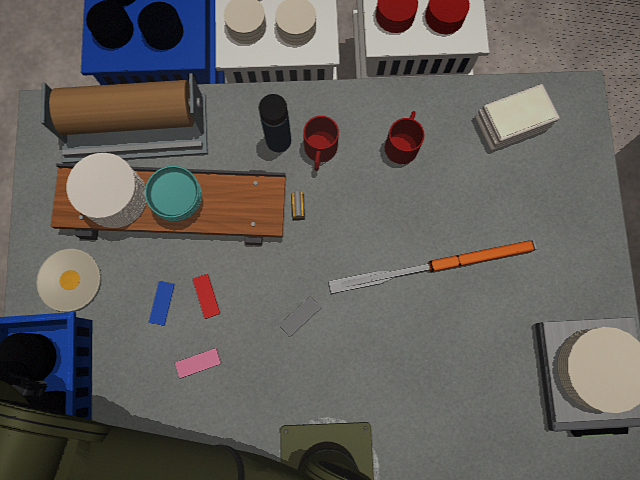

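View pics/scene0.png

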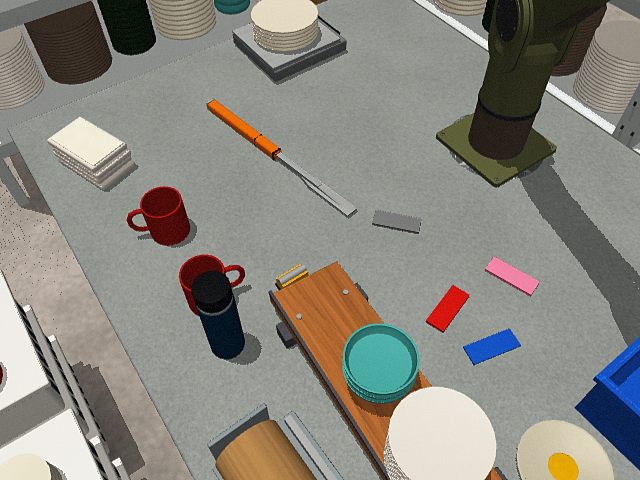

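The top view shows the riser deck's right end at about (285,205), with the fulcrum at (298,206). The bar runs from its toe at (330,287) to its handle end at (535,245). The red shim is at (206,296), blue at (162,302), and pink and grey look-alikes lie nearby. Next I go above the riser end for a close look.

```bash
python3 -m creep '[[0,0,-0.085,1.8,-4,1,0],[0,0,-0.085,1.8,-4,1,0],[0,0,-0.085,1.8,-4,1,0],[0,0,-0.085,1.8,-4,1,0],[0,0,-0.085,1.8,-4,1,0],[0,0,-0.085,1.8,-4,1,0],[0,0,-0.085,1.8,-4,1,0],[0,0,-0.085,1.8,-4,1,0],[0,0,-0.085,1.8,-4,1,0],[0,0,-0.085,1.8,-4,1,0],[0,0,-0.085,1.8,-4,1,0],[0,0,-0.085,1.8,-4,1,0]]'
cat > look.py <<'E'
from h import *
import sys
p=robot.get_image("wrist"); cv2.imwrite(f"pics/{sys.argv[1]}.png",p["img"])
R=cv2.Rodrigues(np.array(p["rvec"],float))[0]
print("cam at",-R.T@np.array(p["tvec"]).ravel(),"fwd",R[2],"right",R[0],"fx",p["fx"])
np.savez(f"/tmp/{sys.argv[1]}.npz",**{k:p[k] for k in ["img","depth","fx","fy","cx","cy","rvec","tvec"]})
E
python3 look.py w1
```

```text
time_s: 2.4
eef_pos: [0.4487, 0.099, 0.3519]
tcp_rot: [-3.13, -0.263, -0.001]
force: [-0.2, 0.1, 0.1]
width: 0.0854
cam at [0.43439056 0.17850519 0.49495207] fwd [ 0.05276886 -0.31053315 -0.94909673] right [9.86020999e-01 1.66620817e-01 3.05462776e-04] fx 370.38687398222527
```

View pics/w1.png

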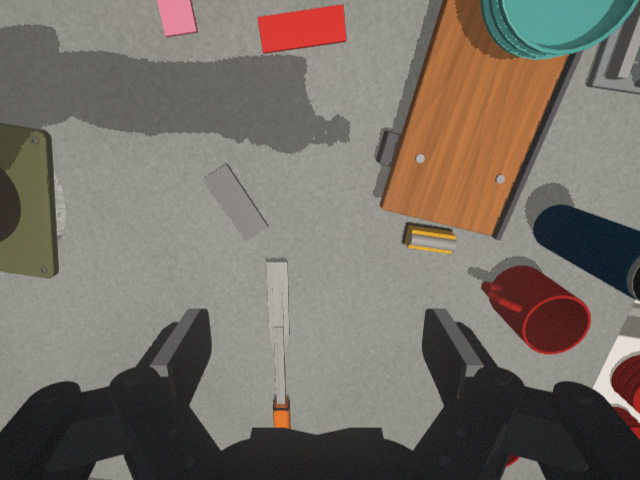

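Wrist view: the deck's right end runs from (381,208) to (496,238), with the fulcrum at (430,240). The foot front is at (388,148) and the red shim at (303,28). The bar toe is at (277,260), and the orange handle starts at (282,400).

```bash
cat > fit.py <<'E'
from h import *
def wood(p):
    hsv=cv2.cvtColor(p["img"],cv2.COLOR_BGR2HSV)
    m=(hsv[...,0]>4)&(hsv[...,0]<18)&(hsv[...,1]>90)
    P,u,v=pts(p,m); k=(P[:,2]>.04)&(P[:,2]<.075)&(P[:,0]>.45)&(P[:,0]<.73)&(P[:,1]<.6)
    return P[k]
def deck(p,verbose=True):
    W=wood(p)
    A=np.c_[W[:,:2],np.ones(len(W))]
    for _ in range(3):
        c=np.linalg.lstsq(A,W[:,2],rcond=None)[0]; r=np.abs(A@c-W[:,2]); k=r<.004; A,W=A[k],W[k]
    def edge(lo,hi,ax,q):  # extreme of the other axis in bins
        o=1-ax; t=[];s=[]
        for a in np.arange(lo,hi,.006):
            b=W[(W[:,ax]>=a)&(W[:,ax]<a+.006)]
            if len(b)>8: t.append(a+.003); s.append(np.percentile(b[:,o],q))
        t,s=np.array(t),np.array(s)
        for _ in range(3):
            f=np.polyfit(t,s,1); k=np.abs(np.polyval(f,t)-s)<.004; t,s=t[k],s[k]
        return f,len(t)
    ymin=np.percentile(W[:,1],1)
    ff,n1=edge(ymin+.02,ymin+.14,1,1.); fb,n2=edge(ymin+.02,ymin+.14,1,99.)
    xm=np.polyval((ff+fb)/2,ymin)
    fe,n3=edge(xm-.06,xm+.06,0,1.)
    m=(ff+fb)/2; # x=m0*y+m1 ; y=fe0*x+fe1
    y=(fe[0]*m[1]+fe[1])/(1-fe[0]*m[0]); x=m[0]*y+m[1]
    print("deck end mid",np.round([x,y],4),"yaw long edges",np.degrees(-np.arctan(ff[0])),np.degrees(-np.arctan(fb[0])),"end",np.degrees(np.arctan(fe[0])),"width",np.polyval(fb,y+.05)-np.polyval(ff,y+.05),n1,n2,n3,"plane",c,"z end",c@[x,y,1])
    return x,y,m,c
if __name__=="__main__":
  for n in ["wrist","top"]:
    p=robot.get_image(n); print(n); deck(p)
    for k in ["fulcrum","shim","bar"]:
        for r in robot.regions_of(p,k)[:3]:
            P,u,v=pts(p,r["pixels"])
            if len(P)<5: continue
            hsv=cv2.cvtColor(p["img"],cv2.COLOR_BGR2HSV)[v,u]
            P=P[P[:,2]>(.022 if k=="fulcrum" else .004)]
            rect=cv2.minAreaRect((P[:,:2]*1000).astype(np.float32)); 
            print(k,round(r["conf"],2),np.round(r["centre"]),"rect",np.round(rect[0],1),np.round(rect[1],1),round(rect[2],1),"hue",np.median(hsv[:,0]),"zmax",np.percentile(P[:,2],[50,99]))
            if k=="fulcrum":
                T=P[P[:,2]>.031]; print("  ridge",T.mean(0),len(T),np.percentile(T[:,:2],[2,98],axis=0))
            if k=="bar":
                f=np.polyfit(P[:,1],P[:,0],1); print("  x=",f,"ymin/max",np.percentile(P[:,1],[.5,99.5]))
                O=P[(P[:,2]>.02)]; print("  high part y",np.percentile(O[:,1],[1,99]))
E
python3 fit.py
```

```text
wrist
deck end mid [0.6028 0.0822] yaw long edges -4.238159281860114 -4.167378221549526 end -4.440045465175993 width 0.14261552223139384 21 21 21 plane [0.00171518 0.02019985 0.0504087 ] z end 0.05310257653115123
fulcrum 0.95 [425. 231.] rect [612.6  47.2] [60.9 26.6] 1.1 hue 19.0 zmax [0.03183199 0.03725028]
  ridge [0.61147716 0.04803306 0.03476879] 484 [[0.58298499 0.04016955]
 [0.6404323  0.05443959]]
fulcrum 0.5 [540.  20.] rect [633.1 280.6] [124.1  36.8] 5.5 hue 86.0 zmax [0.12833462 0.14718969]
  ridge [0.62356037 0.28047054 0.12950454] 4985 [[0.57523553 0.26271838]
 [0.66994634 0.29906351]]
shim 0.66 [297.  24.] rect [402.1 270.6] [100.   39.1] 16.6 hue 1.0 zmax [0.00824341 0.01041532]
shim 0.63 [176.  15.] rect [258.4 255.6] [38.5 30.2] 16.8 hue 172.0 zmax [0.00829229 0.01044839]
shim 0.56 [233. 196.] rect [346.6  50.5] [38.2 99.8] 40.5 hue 17.0 zmax [0.00822007 0.01041156]
bar 0.91 [279. 321.] rect [ 437.  -174.3] [ 30.1 309. ] 9.5 hue 19.0 zmax [0.01523366 0.02714261]
  x= [-0.16968817  0.40806386] ymin/max [-0.31049693 -0.02220015]
  high part y [-0.30992113 -0.12245166]
[... 1637 characters left out ...]
t,s,1); k=np.abs(np.polyval(f,t)-s)<.004; t,s=t[k],s[k]
fit.py:19: RankWarning: Polyfit may be poorly conditioned
  f=np.polyfit(t,s,1); k=np.abs(np.polyval(f,t)-s)<.004; t,s=t[k],s[k]
fit.py:19: RankWarning: Polyfit may be poorly conditioned
  f=np.polyfit(t,s,1); k=np.abs(np.polyval(f,t)-s)<.004; t,s=t[k],s[k]
fit.py:19: RankWarning: Polyfit may be poorly conditioned
  f=np.polyfit(t,s,1); k=np.abs(np.polyval(f,t)-s)<.004; t,s=t[k],s[k]
fit.py:19: RankWarning: Polyfit may be poorly conditioned
  f=np.polyfit(t,s,1); k=np.abs(np.polyval(f,t)-s)<.004; t,s=t[k],s[k]
fit.py:19: RankWarning: Polyfit may be poorly conditioned
  f=np.polyfit(t,s,1); k=np.abs(np.polyval(f,t)-s)<.004; t,s=t[k],s[k]
```

```bash
python3 -m creep '[[0,0,0,0.1,-4.42,-2.6,0],[0,0,0,0.1,-4.42,-2.6,0],[0,0,0,0.1,-4.42,-2.6,0],[0,0,0,0.1,-4.42,-2.6,0],[0,0,0,0.1,-4.42,-2.6,0],[0,0,0,0.1,-4.42,-2.6,0],[0,0,0,0.1,-4.42,-2.6,0],[0,0,0,0.1,-4.42,-2.6,0],[0,0,0,0.1,-4.42,-2.6,0],[0,0,0,0,0,0,0]]'; python3 look.py w2
python3 - <<'E'
from h import *
p=np.load("/tmp/w2.npz"); hsv=cv2.cvtColor(p["img"],cv2.COLOR_BGR2HSV)
P,u,v=pts(p,(hsv[...,0]>5)&(hsv[...,0]<16)&(hsv[...,1]>170)); P=P[(P[:,2]>.015)&(P[:,2]<.035)]
print(len(P),np.polyfit(P[:,1],P[:,0],1),np.percentile(P[:,1],[1,99]),np.median(P[:,2]))
E
```

```text
time_s: 4.1
eef_pos: [0.4557, -0.3009, 0.1153]
tcp_rot: [3.13, 0.259, -0.004]
force: [0.5, -0.3, 0.1]
width: 0.0853
cam at [ 0.44206614 -0.22111088  0.25828946] fwd [ 0.04882023 -0.31197627 -0.94883475] right [ 0.98642314  0.16419177 -0.00323189] fx 370.38687398222527
8212 [-0.16313358  0.4088513 ] [-0.45576419 -0.26163972] 0.025916924230085174
```

```bash
python3 -m creep '[[0,0,0,0.2,0,-4,0],[0,0,0,0,0,-4,0],[0,0,0,0,0,-2.5,0],[0,0,0,0,0,-0.7,0],[0,0,0,0,0,0,0.5],[0,0,0,0,0,0,1],[0,0,0,0,0,0,1],[0,0,0,0,0,0,1],[0,0,0,0,0,0,1],[0,0,0,0,0,0,1]]' 60; python3 -m creep '[[0,0,0,0,0,2,1],[0,0,0,0,0,3,1],[0,0,0,0,0,5,1],[0,0,0,0,0,0,1],[0,0,0,0,0,0,1]]'
```

```text
time_s: 5.4
eef_pos: [0.459, -0.2979, 0.0065]
tcp_rot: [3.13, 0.265, 0.0]
force: [-1.7, 0.5, 6.3]
width: 0.0247
time_s: 6.02
eef_pos: [0.4583, -0.2967, 0.1048]
tcp_rot: [-3.129, -0.267, 0.003]
force: [0.0, 0.6, -9.6]
width: 0.0245
```

```bash
cat > bar.py <<'E'
import numpy as np
RC=np.array([0.609,0.047,0.028])  # ridge centre under the bar
h=np.array([np.cos(np.radians(86)),np.sin(np.radians(86)),0])
def tcp(th,L,gap=0.0,gx=0.003,gn=0.0065):
    """TCP for pitch th (toe down +), L = toe minus tangent point along bar, gap over ridge"""
    b=h*np.cos(th)-np.array([0,0,np.sin(th)]); n=h*np.sin(th)+np.array([0,0,np.cos(th)])
    o=RC+n*(0.008+gap+0.007)+b*(L-0.28)
    return o+gx*b-gn*n, o+0.28*b
E
python3 - <<'E'
from bar import *
for th,L,g in [(.5,-.03,.02),(.5,-.01,.0035),(.5,.05,.0035),(.5,.05,.001),(.4,.05,0),(.3,.05,0),(.2,.049,0),(.1,.048,0),(0,.048,0),(-.067,.048,0)]:
    t,toe=tcp(th,L,g); print(th,L,g,np.round(t*100,2),"toe",np.round(toe*100,2))
E
python3 -m creep '[[0,0,-0.116,1.0,0.5,3,1],[0,0,-0.116,2,0.5,3,1],[-0.125,0.009,0,2,0.5,1,1],[-0.125,0.009,0,2,0.5,1,1],[-0.125,0.009,0,2,0.5,1,1],[-0.125,0.009,0,2,0.5,1,1],[0,0,0,2,0.5,1,1],[0,0,0,0,0,0,1],[0,0,0,0,0,0,1]]'; python3 look.py w3
python3 - <<'E'
from h import *
print(robot.state()["tcp_rot"])
for n in ["scene","top"]:
    p=robot.get_image(n)
    for r in robot.regions_of(p,"bar")[:1]:
        P,u,v=pts(p,r["pixels"]); P=P[P[:,2]>.06]
        c=np.median(P,0); d=np.linalg.svd(P-c,full_matrices=False)[2][0]; d*=np.sign(d[1]); t=(P-c)@d
        k=np.linalg.norm(P-c-t[:,None]*d,axis=1)<.025; P=P[k]; c=P.mean(0); d=np.linalg.svd(P-c,full_matrices=False)[2][0]; d*=np.sign(d[1]); t=(P-c)@d
        print(n,r["conf"],"dir",d,"az",np.degrees(np.arctan2(d[1],d[0])),"pitch",np.arcsin(-d[2]),"ends",c+d*np.percentile(t,.5),c+d*np.percentile(t,99.5))
E
```

```text
0.5 -0.03 0.02 [ 59.12 -20.81  20.02] toe [60.83  3.75  7.31]
0.5 -0.01 0.0035 [ 59.18 -19.85  17.61] toe [60.9   4.71  4.9 ]
0.5 0.05 0.0035 [ 59.55 -14.6   14.74] toe [61.27  9.96  2.03]
0.5 0.05 0.001 [ 59.54 -14.72  14.52] toe [61.26  9.84  1.81]
0.4 0.05 0 [ 59.46 -15.83  12.42] toe [61.26  9.88  2.23]
0.3 0.05 0 [ 59.4  -16.68  10.32] toe [61.26  9.91  2.76]
0.2 0.049 0 [ 59.35 -17.42   8.16] toe [61.26  9.79  3.3 ]
0.1 0.048 0 [ 59.32 -17.95   5.93] toe [61.24  9.61  3.81]
0 0.048 0 [ 59.3  -18.14   3.65] toe [61.23  9.49  4.3 ]
-0.067 0.048 0 [ 59.3  -18.15   2.11] toe [61.23  9.38  4.62]
time_s: 7.15
eef_pos: [0.5868, -0.262, 0.213]
tcp_rot: [2.641, -0.082, -0.035]
force: [-0.9, 0.1, -9.9]
width: 0.0247
cam at [ 0.59602333 -0.12327156  0.29975146] fwd [-0.05469697 -0.72952166 -0.68176711] right [ 0.99783135 -0.06497503 -0.01052802] fx 370.38687398222527
[ 2.64066302 -0.08373614 -0.03462139]
scene 0.73 dir [ 0.05064722  0.85349134 -0.51863994] az 86.60398100715186 pitch 0.5452594604950485 ends [ 0.57763319 -0.44272291  0.33677479] [ 0.60276464 -0.0192154   0.07942254]
top 0.89 dir [ 0.05552629  0.85765    -0.51122726] az 86.29570554707625 pitch 0.5366121520921562 ends [ 0.57178964 -0.44611433  0.3396951 ] [ 0.59529414 -0.08306759  0.12329052]
```

```bash
python3 -m creep '[[0,0,0,0.22,2.7,-0.6,1],[0,0,0,0.22,2.7,-0.7,1],[0,0,0,0.06,0.96,-1.2,1],[0,0,0,0,0,0,1],[0,0,0,0,0,0,1]]'
cat > see.py <<'E'
from h import *
import sys
st=robot.state(); print(np.round(st["eef_pos"],4),np.round(st["tcp_rot"],3),np.round(st["force"],1))
ims=[]
for n,c,w,hh in [("scene",(0.6,0.06,0.04),200,150),("top",(0.6,0.06,0.04),100,75)]:
    p=robot.get_image(n); u,v=proj(p,c)[0].astype(int); 
    ims.append(cv2.resize(p["img"][max(v-hh//2,0):v+hh//2,max(u-w//2,0):u+w//2],(400,300),interpolation=cv2.INTER_CUBIC)); print(n,u,v)
cv2.imwrite(f"pics/{sys.argv[1]}.png",np.hstack(ims))
E
python3 see.py s4
```

```text
time_s: 8.02
eef_pos: [0.5938, -0.201, 0.1911]
tcp_rot: [2.637, -0.085, -0.028]
force: [0.3, -0.3, -8.8]
width: 0.0244
[ 0.5938 -0.201   0.1911] [ 2.637 -0.085 -0.028] [ 0.3 -0.3 -8.8]
scene 300 271
top 291 207
```

View pics/s4.png

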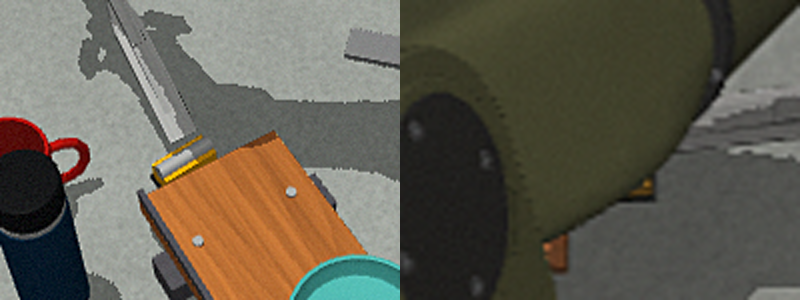

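The bar toe sits just above the middle of the ridge and lines up with the deck end. I'll steepen the pitch slightly for more clearance under the lip.

```bash
python3 - <<'E'
from bar import *
for th,L,g in [(.58,-.01,.003),(.58,.02,.003),(.58,.05,.003)]:
    t,toe=tcp(th,L,g); print(th,L,g,np.round(t*100,2),"toe",np.round(toe*100,2))
E
```

```text
0.58 -0.01 0.003 [ 59.27 -18.62  19.49] toe [60.91  4.85  4.85]
0.58 0.02 0.003 [ 59.44 -16.12  17.85] toe [61.09  7.35  3.21]
0.58 0.05 0.003 [ 59.62 -13.61  16.2 ] toe [61.26  9.86  1.57]
```

```bash
python3 -m creep '[[-0.08,0.006,0,-0.1,1.4,0.6,1],[0,0,0,0,0.1,-0.2,1],[0,0,0,0,0,0,1],[0,0,0,0,0,0,1]]'; python3 see.py s5
python3 - <<'E'
from h import *
p=robot.get_image("scene")
r=robot.regions_of(p,"bar")[0]
P,u,v=pts(p,r["pixels"]); P=P[P[:,2]>.03]
c=np.median(P,0); d=np.linalg.svd(P-c,full_matrices=False)[2][0]; d*=np.sign(d[1]); t=(P-c)@d
print(d, "pitch",np.arcsin(-d[2]),"toe",c+d*np.percentile(t,99.5))
T=P[t>np.percentile(t,99.5)-.02]; print(T.mean(0))
E
```

```text
time_s: 8.62
eef_pos: [0.5929, -0.1854, 0.195]
tcp_rot: [2.559, -0.082, -0.032]
force: [-0.5, -0.4, -9.8]
width: 0.0246
[ 0.5929 -0.1854  0.195 ] [ 2.559 -0.082 -0.032] [-0.5 -0.4 -9.8]
scene 300 271
top 291 207
[ 0.04925695  0.80927799 -0.58535706] pitch 0.625320385019919 toe [0.60861136 0.04602947 0.04221267]
[0.60797091 0.03821002 0.04649057]
```

```bash
python3 - <<'E'
from h import *
from bar import *
p=robot.get_image("scene"); r=robot.regions_of(p,"bar")[0]
P,u,v=pts(p,r["pixels"])
st=robot.state(); R=cv2.Rodrigues(np.array(st["tcp_rot"]))[0]; print("tool z",R[:,2],"x",R[:,0])
n=-R[:,2]; b=np.cross(R[:,0],R[:,2]); b*=np.sign(b[1]); y=np.cross(n,b)
o=st["eef_pos"]-.003*b+.0065*n
q=(P-o)@np.c_[b,y,n]
for a in np.arange(-.22,.29,.03):
    k=(q[:,0]>=a)&(q[:,0]<a+.03)&(abs(q[:,2])<.04)&(abs(q[:,1])<.03)
    if k.sum()>3: print(round(a+.015,3),k.sum(),"y",np.round(np.median(q[k,1]),4),"n",np.round(np.percentile(q[k,2],[10,50,90]),4))
print(q[abs(q[:,2])<.02][:,0].max(), proj(p,[o+.28*b-.004*n]))
vis=p["img"].copy()
for X in [o+.28*b-.001*n+s*.015*y for s in(-1,1)]+[o+.16*b-.001*n+s*.015*y for s in(-1,1)]:
    u,v=proj(p,[X])[0]; cv2.circle(vis,(int(u*8),int(v*8)),8,(255,0,255),1,cv2.LINE_AA,3)
uc,vc=proj(p,[(0.6,.06,.04)])[0].astype(int)
cv2.imwrite("pics/s6.png",cv2.resize(vis[vc-90:vc+60,uc-120:uc+80],(800,600),interpolation=cv2.INTER_CUBIC))
E
```

```text
tool z [-0.03970496 -0.54776843 -0.8356873 ] x [ 0.99792985 -0.06408409 -0.00540815]
-0.205 190 y -0.0022 n [0.0066 0.0129 0.0159]
-0.175 218 y -0.0024 n [0.0069 0.0134 0.0166]
-0.145 231 y -0.0017 n [0.0067 0.0128 0.0155]
-0.115 227 y -0.0019 n [0.005  0.0119 0.0147]
-0.085 233 y -0.002 n [0.0046 0.0113 0.0142]
-0.055 164 y -0.0066 n [0.001  0.0105 0.0138]
-0.025 16 y -0.0113 n [-0.0013  0.0068  0.0109]
0.005 61 y -0.001 n [0.0047 0.0103 0.0125]
0.035 211 y -0.0023 n [0.0004 0.0085 0.0122]
0.065 130 y -0.0018 n [-0.0038  0.0037  0.0062]
0.095 128 y -0.0016 n [-0.0023  0.0027  0.0057]
0.125 136 y -0.002 n [-0.0048  0.0023  0.0048]
0.155 210 y -0.0032 n [-0.0069  0.0001  0.0045]
0.185 234 y -0.0028 n [-0.0081 -0.0033  0.0022]
0.215 230 y -0.002 n [-0.0082 -0.0049 -0.0018]
0.245 228 y -0.0019 n [-0.0094 -0.0068 -0.0041]
0.275 186 y -0.0016 n [-0.0113 -0.0078 -0.0051]
0.28419389813912277 [[294.28719713 268.29371892]]
```

View pics/s6.png

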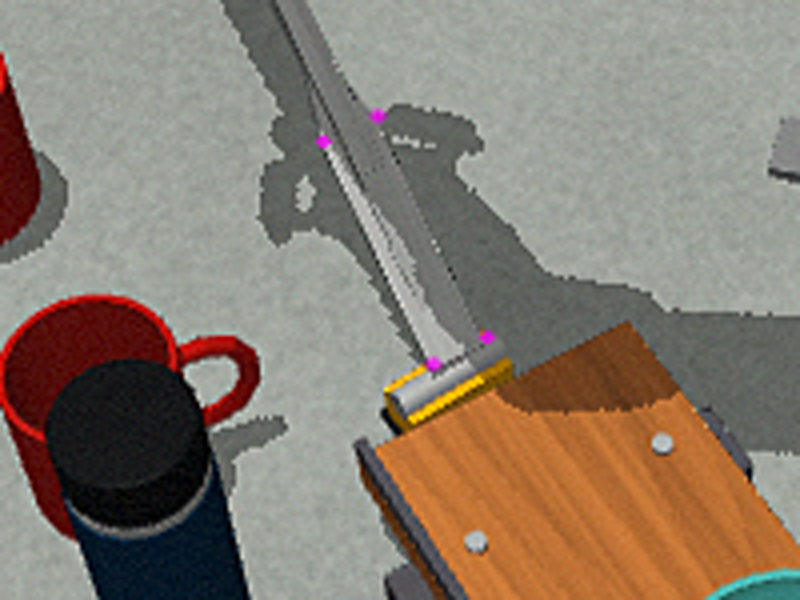

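```bash
python3 -m creep '[[0,0,0,0,0.2,0.3,1],[0,0,0,0.06,0.84,-0.55,1],[0,0,0,0.06,0.84,-0.55,1],[0,0,0,0.06,0.84,-0.55,1],[0,0,0,0,0,0,1]]';python3 -m creep '[[0,0,0,0.06,0.84,-0.55,1],[0,0,0,0.06,0.84,-0.55,1],[0,0,0,0.06,0.84,-0.55,1],[0,0,0,0,0,0,1]]';python3 -m creep '[[0,0,0,0,0,0,1]]'
```

```text
time_s: 9.55
eef_pos: [0.5953, -0.1548, 0.1796]
tcp_rot: [2.56, -0.075, -0.032]
force: [0.5, -0.3, -8.2]
width: 0.0245
time_s: 10.05
eef_pos: [0.5971, -0.1297, 0.1632]
tcp_rot: [2.56, -0.076, -0.032]
force: [-0.1, 0.1, -10.0]
width: 0.0243
time_s: 10.18
eef_pos: [0.5968, -0.132, 0.1646]
tcp_rot: [2.558, -0.08, -0.032]
force: [-0.1, -0.9, -9.4]
width: 0.0246
```

```bash
python3 - <<'E'
from h import *
p=robot.get_image("scene")
uc,vc=proj(p,[(0.6,.06,.04)])[0].astype(int)
cv2.imwrite("pics/s7.png",cv2.resize(p["img"][vc-90:vc+60,uc-120:uc+80],(800,600),interpolation=cv2.INTER_CUBIC))
from bar import *
for th,L,g in [(.58,.052,.004),(.5,.052,0),(.4,.051,0),(.3,.05,0),(.2,.05,0),(.1,.0495,0),(0,.0495,0),(-.067,.0495,0)]:
    t,toe=tcp(th,L,g); print(th,L,g,np.round(t*100,2),"toe",np.round(toe*100,2))
E
```

```text
0.58 0.052 0.004 [ 59.63 -13.39  16.18] toe [61.28 10.08  1.54]
0.5 0.052 0 [ 59.55 -14.59  14.33] toe [61.27  9.97  1.62]
0.4 0.051 0 [ 59.47 -15.74  12.38] toe [61.27  9.97  2.2 ]
0.3 0.05 0 [ 59.4  -16.68  10.32] toe [61.26  9.91  2.76]
0.2 0.05 0 [ 59.36 -17.32   8.14] toe [61.26  9.89  3.28]
0.1 0.0495 0 [ 59.33 -17.8    5.92] toe [61.25  9.76  3.8 ]
0 0.0495 0 [ 59.31 -17.99   3.65] toe [61.25  9.64  4.3 ]
-0.067 0.0495 0 [ 59.31 -18.     2.12] toe [61.24  9.53  4.63]
```

View pics/s7.png

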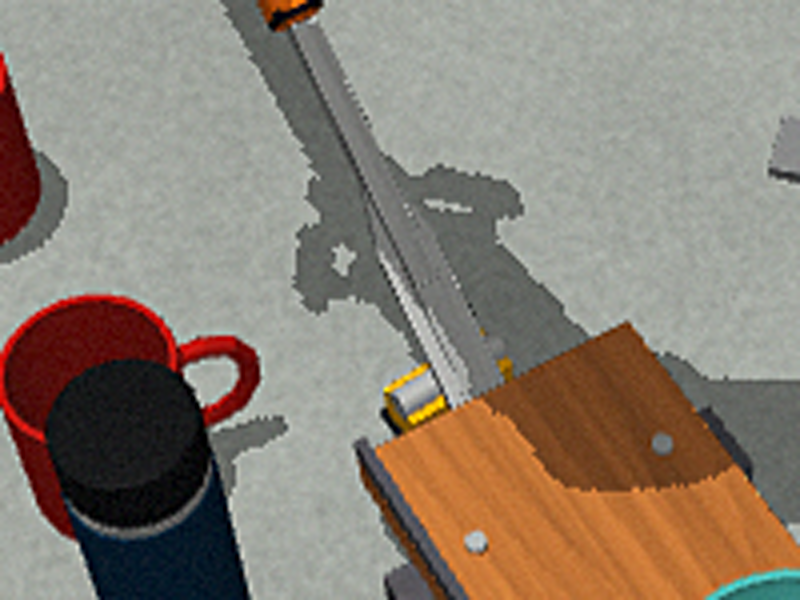

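The toe is under the deck end at about (475,400), across the ridge. I now lower the handle.

```bash
python3 -m creep '[[0.04,-0.003,0,-0.05,-0.68,-1,1],[0.04,-0.003,0,-0.05,-0.67,-1,1],[0.05,-0.0035,0,-0.04,-0.58,-0.98,1],[0.05,-0.0035,0,-0.04,-0.57,-0.97,1],[0,0,0,0,0,0,1]]'; python3 -m creep '[[0.05,-0.0035,0,-0.03,-0.47,-1.03,1],[0.05,-0.0035,0,-0.04,-0.47,-1.03,1],[0,0,0,0,0,0,1]]'
```

```text
time_s: 10.85
eef_pos: [0.5941, -0.1595, 0.1258]
tcp_rot: [2.738, -0.091, -0.024]
force: [-1.7, -0.6, -5.4]
width: 0.0248
time_s: 11.22
eef_pos: [0.5949, -0.1656, 0.1044]
tcp_rot: [2.84, -0.088, -0.017]
force: [0.6, 3.6, -5.2]
width: 0.0247
```

```bash
python3 -m creep '[[0.05,-0.0035,0,-0.02,-0.32,-1.09,1],[0.05,-0.0035,0,-0.02,-0.32,-1.09,1],[0,0,0,0,0,0,1]]'; python3 -m creep '[[0.05,-0.0035,0,-0.02,-0.24,-1.11,1],[0.05,-0.0035,0,-0.02,-0.24,-1.11,1],[0,0,0,0,0,0,1]]';  python3 -m creep '[[0.05,-0.0035,0,0,-0.1,-1.13,1],[0.05,-0.0035,0,0,-0.1,-1.13,1],[0,0,0,0,0,0,1]]'
```

```text
time_s: 11.6
eef_pos: [0.5946, -0.1713, 0.0823]
tcp_rot: [2.941, -0.09, -0.012]
force: [2.1, 4.6, -5.1]
width: 0.0248
time_s: 11.98
eef_pos: [0.5943, -0.1743, 0.0597]
tcp_rot: [3.043, -0.092, -0.008]
force: [0.9, 7.4, -4.2]
width: 0.0248
time_s: 12.35
eef_pos: [0.5946, -0.1749, 0.0373]
tcp_rot: [-3.135, 0.093, 0.002]
force: [1.4, 11.4, -3.6]
width: 0.0248
```

```bash
python3 -m creep '[[0,0,0,0,0.4,0,1],[0.033,-0.0023,0,0,0.05,-0.7,1],[0,0,0,0,0,0,1]]'; python3 - <<'E'
from h import *
s=robot.state(); print(s["force"],s["wrist_torque"],s["eef_pos"])
E
python3 -m creep '[[0.03,-0.0023,0,0,0.05,-0.6,1],[0,0,0,0,0,0,1]]'; python3 - <<'E'
from h import *
import fit
s=robot.state(); print(s["force"],s["wrist_torque"],s["eef_pos"])
fit.deck(robot.get_image("scene"))
E
```

```text
time_s: 12.72
eef_pos: [0.5941, -0.1744, 0.0305]
tcp_rot: [-3.106, 0.096, -0.002]
force: [1.2, 4.8, -0.8]
width: 0.0247
[ 1.19888984  4.79357178 -0.77211147] [ 1.35508569 -0.35758455 -0.06347101] [ 0.59409912 -0.1743514   0.03049902]
time_s: 12.98
eef_pos: [0.5937, -0.1741, 0.024]
tcp_rot: [-3.074, 0.097, -0.003]
force: [2.7, 4.3, -1.8]
width: 0.0247
[ 2.68469733  4.29072713 -1.8155205 ] [ 1.20837982 -0.40037868 -0.14936477] [ 0.59367678 -0.17410292  0.02400191]
deck end mid [0.6038 0.0845] yaw long edges -4.35548926100817 -4.270025574627737 end -3.078012631123884 width 0.1393326922987057 20 11 20 plane [-0.00277305 -0.00751074  0.06653631] z end 0.06422774514313738
```

```bash
python3 -m creep '[[0.008,0,0,0,0.1,-0.2,1],[0,0,0,0,0,0,1]]';python3 -m creep '[[0.008,0,0,0,0.1,-0.2,1],[0,0,0,0,0,0,1]]'; python3 - <<'E'
from h import *
s=robot.state(); print(s["force"],s["wrist_torque"],s["eef_pos"])
p=robot.get_image("scene"); r=robot.regions_of(p,"bar")[0]
P,u,v=pts(p,r["pixels"]); k=P[:,1]<-.3; print(np.percentile(P[k,1],1)); 
for a in (-.4,-.38,-.36,-.34,-.32): q=P[(P[:,1]>a)&(P[:,1]<a+.02)]; print(a,len(q),np.percentile(q[:,2],[50,90]) if len(q) else 0)
E
```

```text
time_s: 13.28
eef_pos: [0.5937, -0.1739, 0.0224]
tcp_rot: [-3.069, 0.097, -0.003]
force: [2.0, 3.2, -0.9]
width: 0.0245
time_s: 13.52
eef_pos: [0.5939, -0.1738, 0.0213]
tcp_rot: [-3.062, 0.096, -0.004]
force: [2.1, 1.5, 3.9]
width: 0.0249
[2.10612071 1.54535758 3.91830004] [ 0.36709493 -0.18043419 -0.11224293] [ 0.59389203 -0.17377948  0.02125555]
-0.4057702115099214
-0.4 48 [0.02166645 0.02465391]
-0.38 79 [0.02340027 0.02621739]
-0.36 70 [0.02507473 0.02783868]
-0.34 56 [0.02628003 0.02969783]
-0.32 47 [0.02739175 0.03118944]
```

```bash
python3 -m creep '[[0,0,0,0,0,0,0.8],[0,0,0,0,0,0,0.6],[0,0,0,0,0,0,0.4],[0,0,0,0,0,0,0.2],[0,0,0,0,0,0,0],[0,0,0,0,0,0,0],[0,0,0,0,0,3,0],[0,0,0,0,0,5,0],[0,0,0,0,0,0,0]]'; python3 - <<'E'
from h import *
import fit
fit.deck(robot.get_image("scene"))
p=robot.get_image("scene"); r=robot.regions_of(p,"bar")[0]
P,u,v=pts(p,r["pixels"])
for a in (-.4,-.36,-.32,-.2,-.1): q=P[(P[:,1]>a)&(P[:,1]<a+.02)]; print(a,len(q),np.median(q,0) if len(q) else 0)
E
```

```text
time_s: 14.75
eef_pos: [0.5965, -0.1732, 0.1044]
tcp_rot: [-3.063, 0.094, -0.014]
force: [0.4, 0.3, -0.1]
width: 0.0858
deck end mid [0.6036 0.0841] yaw long edges -4.027083359492057 -4.329984208087281 end -3.0008964702654533 width 0.13811928765424686 20 13 21 plane [-0.00147879 -0.01059625  0.0669879 ] z end 0.06520469649103265
-0.4 0 0
-0.36 0 0
-0.32 0 0
-0.2 94 [ 0.59681975 -0.19022781  0.03652991]
-0.1 65 [ 0.60038987 -0.09025109  0.03727776]
```

```bash
python3 -m creep '[[-0.08,0.005,0,0,0,3,0],[0,0,0.176,-2.13,3.92,0.2,0],[0,0,0.176,-2.13,3.92,0.2,0],[0,0,0.176,-2.13,3.92,0.2,0],[0,0,0.176,-2.13,3.92,0.2,0],[0,0,0.176,-2.13,3.92,0.2,0],[0,0,0.176,-2.13,3.92,0.2,0],[0,0,0.176,-2.13,3.92,0.2,0],[0,0,0.176,-2.13,3.92,0.2,0],[0,0,0.176,-2.13,3.92,0.2,0],[0,0,0.176,-2.13,3.92,0.2,0],[0,0,0.176,-2.13,3.92,0.2,0]]'; python3 -m creep '[[0,0,0,0,0,0,0]]'
cat > red.py <<'E'
from h import *
def red(p,zlo=.003,zhi=.02):
    hsv=cv2.cvtColor(p["img"],cv2.COLOR_BGR2HSV)
    m=((hsv[...,0]<5)|(hsv[...,0]>177))&(hsv[...,1]>200)&(hsv[...,2]>60)
    P,u,v=pts(p,m); k=(P[:,2]>zlo)&(P[:,2]<zhi)&(P[:,0]<.68)
    P=P[k]; rect=cv2.minAreaRect((P[:,:2]*1000).astype(np.float32)); return P,rect
if __name__=="__main__":
    s=robot.state(); R=cv2.Rodrigues(np.array(s["tcp_rot"]))[0]
    print("tcp",s["eef_pos"],"jaw az",np.degrees(np.arctan2(R[1,0],R[0,0])),"tool z",R[:,2],"q7",s["joints"][6])
    p=robot.get_image("wrist"); P,r=red(p); print(len(P),np.round(r[0],1),np.round(r[1],1),r[2],np.median(P[:,2]))
    print(np.round(cv2.boxPoints(r),1).tolist())
E
python3 red.py
```

```text
time_s: 16.4
eef_pos: [0.3578, 0.2598, 0.1517]
tcp_rot: [1.852, 2.537, -0.003]
force: [0.1, 1.2, -0.6]
width: 0.0856
time_s: 16.52
eef_pos: [0.357, 0.2626, 0.152]
tcp_rot: [-1.849, -2.538, -0.001]
force: [0.6, 0.1, -0.3]
width: 0.0856
tcp [0.35695826 0.26257327 0.15196812] jaw az 107.83750086290944 tool z [-8.75647720e-04  1.46658061e-03 -9.99998541e-01] q7 0.7112648373650601
0 [0. 0.] [0. 0.] 0.0 nan
[[0.0, 0.0], [0.0, 0.0], [0.0, 0.0], [0.0, 0.0]]
  return _methods._mean(a, axis=axis, dtype=dtype,
  ret = ret.dtype.type(ret / rcount)
```

```bash
sed -i 's/(hsv\[...,0\]<5)/(hsv[...,0]<6)/; s/>200)&(hsv\[...,2\]>60)/>150)\&(hsv[...,2]>30)/' red.py; python3 look.py w8; python3 - <<'E'
from red import *
p=np.load("/tmp/w8.npz"); P,r=red(p,-.1,.1); print(len(P),r,np.median(P,0) if len(P) else 0)
hsv=cv2.cvtColor(p["img"],cv2.COLOR_BGR2HSV); print(((hsv[...,1]>150)).sum())
E
```

```text
cam at [0.28002999 0.23526491 0.29491625] fwd [ 0.29958513  0.0938929  -0.94943819] right [-3.01345018e-01  9.53514843e-01 -7.90168309e-04] fx 370.38687398222527
4859 ((401.5661315917969, 269.9748229980469), (100.38513946533203, 37.56125259399414), 17.028057098388672) [0.39753262 0.26913822 0.00821778]
11794
```

View pics/w8.png

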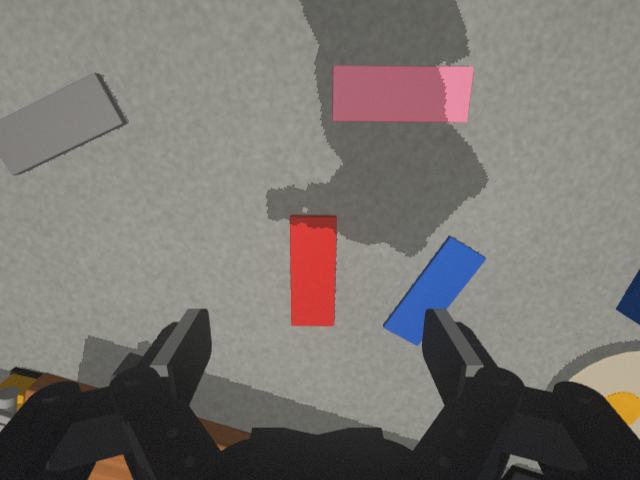

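Wrist view: the red shim stands between the open fingers, at (290–336, 215–325). Blue is well to the right and the path down is clear.

```bash
python3 -m creep '[[0,0,-0.014,0.44,-0.49,-5,0],[0,0,0,0,0,-5,0],[0,0,0,0,0,-3,0],[0,0,0,0,0,-1.9,0],[0,0,0,0,0,0,0.3],[0,0,0,0,0,0,0.45],[0,0,0,0,0,0,0.5],[0,0,0,0,0,0,0.6],[0,0,0,0,0,0,1],[0,0,0,0,0,0,1]]' 40; python3 -m creep '[[0,0,0,0,0,0,1],[0,0,0,0,0,0,1]]'
```

```text
time_s: 17.88
eef_pos: [0.3676, 0.2554, 0.0197]
tcp_rot: [1.876, 2.515, -0.007]
force: [0.3, -0.4, 0.4]
width: 0.0003
time_s: 18.12
eef_pos: [0.3675, 0.2554, 0.0195]
tcp_rot: [1.876, 2.515, -0.007]
force: [0.0, -0.8, -0.2]
width: 0.0
```

```bash
python3 -c "
from h import *
print(robot.state()['joints'])
from red import *
p=robot.get_image('top');print(red(p)[1])"
```

```text
[-0.68434719  0.89682368 -0.04752715  2.2267073   1.08308138  0.04739292
  0.06343287]
((404.73065185546875, 261.71661376953125), (99.93231964111328, 24.57270622253418), 19.766395568847656)
```

q6 hit its lower limit at this short radius, so the fingers shut above the shim. I'll grip at the shim's middle, which is farther out, and shift the grip to its end later.

```bash
python3 -m creep '[[0,0,0,1.0,0.4,1.5,0.5],[0,0,0,1.2,0.5,1.5,0],[0,0,0,1.2,0.5,0,0],[0,0,0,0,0,0,0],[0,0,0,0,0,0,0]]'; python3 red.py
```

```text
time_s: 18.8
eef_pos: [0.4007, 0.2688, 0.0493]
tcp_rot: [1.875, 2.516, -0.009]
force: [-0.2, 0.9, 0.3]
width: 0.0853
tcp [0.40074572 0.26878398 0.04928038] jaw az 106.59758769891538 tool z [-5.28926525e-04 -6.98296130e-03 -9.99975479e-01] q7 0.22221724358126865
11786 [401.8 270. ] [100.3  37.8] 17.013370513916016 0.008295563295811607
[[348.29998779296875, 273.3999938964844], [359.3999938964844, 237.3000030517578], [455.29998779296875, 266.6000061035156], [444.20001220703125, 302.79998779296875]]
```

```bash
python3 -m creep '[[0,0,0.007,0,0.1,-3,0],[0,0,0,0,0,-1.5,0],[0,0,0,0,0,-0.2,0],[0,0,0,0,0,0,0.35]]' 40; python3 -m creep '[[0,0,0,0,0,0,0.5],[0,0,0,0,0,0,1],[0,0,0,0,0,0,1],[0,0,0,0,0,0,1]]'; python3 -c "
from h import *
print(robot.state()['joints'])"
```

```text
time_s: 19.35
eef_pos: [0.4012, 0.2704, 0.0027]
tcp_rot: [1.866, 2.522, -0.008]
force: [-0.1, -0.0, 0.0]
width: 0.0696
time_s: 19.85
eef_pos: [0.4018, 0.2705, 0.0034]
tcp_rot: [1.867, 2.521, -0.005]
force: [-1.2, -1.0, 5.0]
width: 0.0361
[-0.54872125  0.94052852 -0.23238733  2.1140411   1.08712392  0.21722749
  0.10187701]
```

```bash
python3 -m creep '[[0,0,0,0,0,1.5,1],[0,0,0,0,0,2.5,1],[0,0,-0.124,1.55,-3.6,0,1],[0,0,-0.124,1.55,-3.6,0,1],[0,0,-0.124,1.55,-3.6,0,1],[0,0,0,0,0,0,1],[0,0,0,0,0,0,1]]'; python3 red.py; python3 look.py w9; python3 -c "
import fit; from h import *
fit.deck(dict(np.load('/tmp/w9.npz')))"
```

```text
time_s: 20.72
eef_pos: [0.4481, 0.163, 0.0428]
tcp_rot: [2.302, 2.135, -0.006]
force: [0.2, 0.8, -1.0]
width: 0.0363
tcp [0.44807042 0.16301066 0.04279634] jaw az 85.70139909909501 tool z [-0.00144544 -0.00427629 -0.99998981] q7 0.13069845215696
1 [522.1 135.9] [0. 0.] 0.0 0.019772768468649112
[[522.0999755859375, 135.89999389648438], [522.0999755859375, 135.89999389648438], [522.0999755859375, 135.89999389648438], [522.0999755859375, 135.89999389648438]]
cam at [0.36646496 0.16980832 0.18589455] fwd [ 0.31256417 -0.02703513 -0.94951184] right [ 0.07386634  0.99725981 -0.00407902] fx 370.38687398222527Traceback (most recent call last):
  File "<string>", line 3, in <module>
    fit.deck(dict(np.load('/tmp/w9.npz')))
    ~~~~~~~~^^^^^^^^^^^^^^^^^^^^^^^^^^^^^^
  File "fit.py", line 24, in deck
    fe,n3=edge(xm-.06,xm+.06,0,1.)
          ~~~~^^^^^^^^^^^^^^^^^^^^
  File "fit.py", line 19, in edge
    f=np.polyfit(t,s,1); k=np.abs(np.polyval(f,t)-s)<.004; t,s=t[k],s[k]
    raise TypeError("expected non-empty vector for x")
TypeError: expected non-empty vector for x
```

View pics/w9.png

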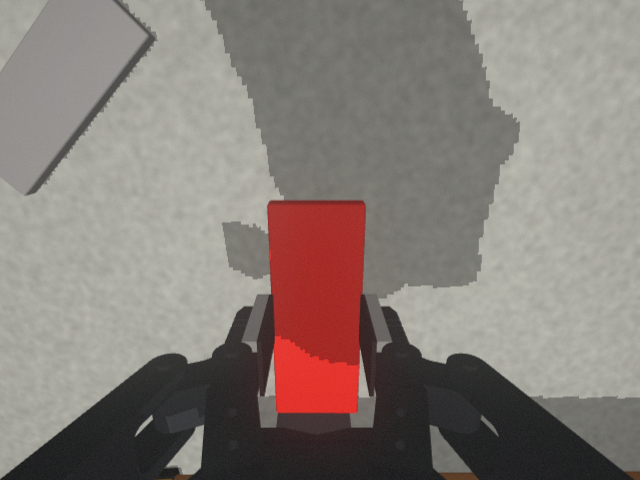

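The red shim is held square between the pads at (268–365, 200–412). I'll fix the foot's position from the stored close view w1.

```bash
python3 - <<'E'
from h import *
p=dict(np.load("/tmp/w1.npz"))
P,u,v=pts(p); a=np.radians(-4.25); xd=np.array([np.cos(a),np.sin(a)]); yd=np.array([-np.sin(a),np.cos(a)])
g=p["img"].max(2)[v,u]
k=(P[:,0]>.49)&(P[:,0]<.56)&(P[:,1]>.10)&(P[:,1]<.21)&(P[:,2]>.022)&(P[:,2]<.038)
Q=P[k]; q=np.c_[Q[:,:2]@xd,Q[:,:2]@yd,Q[:,2]]
print("foot top: front",np.percentile(q[:,0],[1,3,50,98]),"y",np.percentile(q[:,1],[1,3,50,97,99]),"z",np.percentile(q[:,2],[5,50,95]),len(q))
rect=cv2.minAreaRect((Q[:,:2]*1000).astype(np.float32)); print(rect)
# deck end in the same axes
import fit
x,y,m,c=fit.deck(p); print("deck end", np.array([x,y])@xd, np.array([x,y])@yd)
W=fit.wood(p); w=W[:,:2]@np.c_[xd,yd]; print("wood y min",np.percentile(w[:,1],[.2,.5,1,2]),"x",np.percentile(w[w[:,1]<.16][:,0],[.5,1,99,99.5]))
vis=p["img"].copy()
for F in [(0.5183,.1576)]:
    F=np.array(F)
    for s in(-.02,.02):
        for z in (0,.032):
            uu,vv=proj(p,[[*(F+s*yd),z]])[0]; print(uu,vv); cv2.circle(vis,(int(uu*8),int(vv*8)),8,(255,0,255),1,cv2.LINE_AA,3)
cv2.imwrite("pics/f10.png",cv2.resize(vis[90:210,340:500],(800,600),interpolation=cv2.INTER_CUBIC))
E
```

```text
foot top: front [0.50805182 0.50815936 0.51596147 0.52349917] y [0.14717334 0.16677407 0.19439387 0.21391221 0.23497596] z [0.02720844 0.03236023 0.03623725] 532
((528.6704711914062, 155.40505981445312), (108.06905364990234, 16.083816528320312), 86.01294708251953)
deck end mid [0.6029 0.0823] yaw long edges -4.199641517628004 -4.074087659293645 end -4.580633464645191 width 0.14260376509596662 20 20 21 plane [0.00192873 0.02004035 0.05029979] z end 0.05311091777708199
deck end 0.595118786470509 0.12670340384864573
wood y min [0.12416865 0.12512601 0.12647776 0.12917732] x [0.52314896 0.52330052 0.66660125 0.66737821]
372.906144547002 158.3496100704993
376.6767510737934 161.23096187299714
381.8322412493432 127.52709927301649
386.31698433547496 128.3803294084285
```

View pics/f10.png

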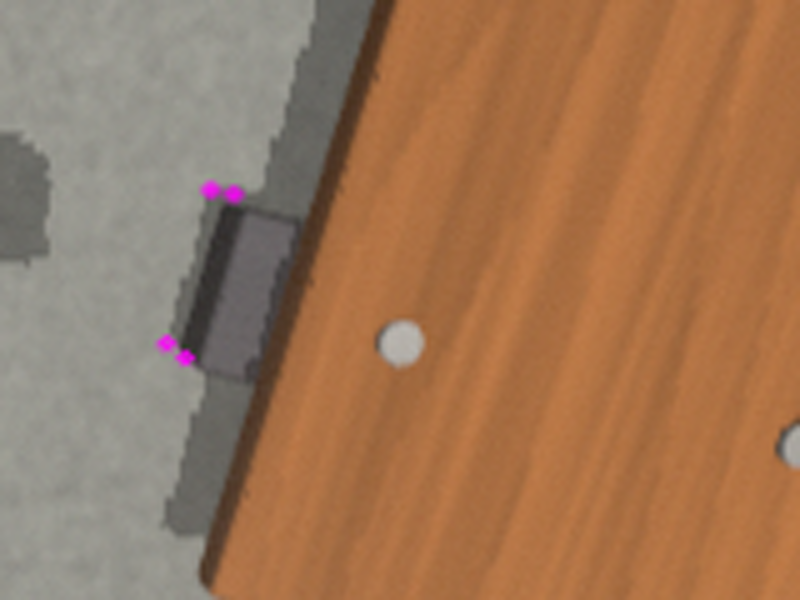

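The foot front seen in the image lies about 3 mm back and 2 mm right of my estimate (magenta), so I correct for that. Next I lower the shim and slide it in partway.

```bash
python3 -m creep '[[0,0,0,0,-0.17,-1.9,1],[0,0,0,0,0,-1.6,1],[0,0,0,0,0,-0.38,1],[0,0,0,0,0,0,1]]'; python3 -m creep '[[0,0,0,0.9,-0.067,0,1],[0,0,0,0.9,-0.067,0,1],[0,0,0,0.9,-0.067,0,1],[0,0,0,0,0,0,1]]';python3 -m creep '[[0,0,0,0.8,-0.06,0,1],[0,0,0,0.8,-0.06,0,1],[0,0,0,0.7,-0.05,0,1],[0,0,0,0,0,0,1],[0,0,0,0,0,0,1]]'
```

```text
time_s: 21.32
eef_pos: [0.4476, 0.1616, 0.0039]
tcp_rot: [2.3, 2.136, -0.008]
force: [-0.5, -0.8, 0.3]
width: 0.0358
time_s: 21.82
eef_pos: [0.476, 0.1587, 0.004]
tcp_rot: [2.303, 2.132, -0.006]
force: [-0.5, -0.5, -0.5]
width: 0.0362
time_s: 22.45
eef_pos: [0.4977, 0.1569, 0.0037]
tcp_rot: [2.302, 2.134, -0.009]
force: [0.0, 0.4, -0.5]
width: 0.0361
```

```bash
python3 -m creep '[[0,0,0,0,0,0,0.45],[0,0,0,0,0,0,0.35],[0,0,0,0,0,0,0.35],[0,0,0,-1.1,0.08,0,0.35],[0,0,0,-1.1,0.08,0,0.35],[0,0,0,-1.1,0.08,0,0.35],[0,0,0,-1.0,0.08,0,0.35],[0,0,0,0,0,0,0.35]]'; python3 look.py w11; python3 - <<'E'
from red import *
p=np.load("/tmp/w11.npz"); P,r=red(p); a=np.radians(-4.25); xd=np.array([np.cos(a),np.sin(a)]); yd=np.array([-np.sin(a),np.cos(a)])
print(r); q=P[:,:2]@np.c_[xd,yd]; print("near end xd",np.percentile(q[:,0],[.5,2]),"y",np.percentile(q[:,1],[1,50,99]),len(P))
s=robot.state()["eef_pos"][:2]; print("tcp xd,yd",s@xd,s@yd)
E
```

```text
time_s: 23.45
eef_pos: [0.4535, 0.1604, 0.0039]
tcp_rot: [2.3, 2.137, -0.011]
force: [-0.0, -0.6, -0.1]
width: 0.0555
cam at [0.37231974 0.16692485 0.14711286] fwd [ 0.31104443 -0.02926608 -0.94994466] right [ 0.07353911  0.9972702  -0.00664487] fx 370.38687398222527
((481.40740966796875, 157.61595153808594), (37.865726470947266, 69.51012420654297), 85.68034362792969)
near end xd [0.43434879 0.43462635] y [0.1745377  0.19303136 0.21125206] 10824
tcp xd,yd 0.44123982883091467 0.19358070468312982
```

```bash
python3 -m creep '[[0,0,0,0,0,0,0.6],[0,0,0,0,0,0,1],[0,0,0,0,0,0,1],[0,0,0,0,0,0,1],[0,0,0,1,-0.074,0,1],[0,0,0,1,-0.074,0,1],[0,0,0,1,-0.074,0,1],[0,0,0,0,0,0,1]]';  python3 -m creep '[[0,0,0,1,-0.074,0,1],[0,0,0,0.9,-0.067,0,1],[0,0,0,0,0,0,1],[0,0,0,0,0,0,1]]'
```

```text
time_s: 24.5
eef_pos: [0.484, 0.1577, 0.0041]
tcp_rot: [2.304, 2.134, -0.01]
force: [-4.4, -0.2, 8.7]
width: 0.0355
time_s: 25.0
eef_pos: [0.5028, 0.1564, 0.0041]
tcp_rot: [2.303, 2.134, -0.01]
force: [-4.0, -0.4, 7.7]
width: 0.0358
```

```bash
python3 -m creep '[[0,0,0,0,0,0,0.45],[0,0,0,0,0,0,0.35],[0,0,0,0,0,0,0.35],[0,0,0,-1.3,0.1,0,0.35],[0,0,0,-1.3,0.1,0.3,0.35],[0,0,0,-1.3,0.1,0.3,0.45],[0,-0.15,0,0,0,0,0.6],[0,0,0,0,0,0,0.6],[0,0,0,0,0,0,0.6]]'; python3 look.py w12; python3 - <<'E'
from red import *
p=np.load("/tmp/w12.npz"); P,r=red(p); a=np.radians(-4.25); xd=np.array([np.cos(a),np.sin(a)]); yd=np.array([-np.sin(a),np.cos(a)])
print(r); q=P[:,:2]@np.c_[xd,yd]; print("near end xd",np.percentile(q[:,0],[.5,2,99]),"y",np.percentile(q[:,1],[1,50,99]),len(P))
s=robot.state(); R=cv2.Rodrigues(s["tcp_rot"])[0]; print("tcp xd,yd",s["eef_pos"][:2]@xd,s["eef_pos"][:2]@yd,"toolz",R[:,2],"joints",s["joints"])
E
```

```text
time_s: 26.12
eef_pos: [0.457, 0.149, 0.0077]
tcp_rot: [2.272, 2.111, -0.021]
force: [0.6, 0.1, -1.1]
width: 0.0342
cam at [0.37292292 0.16008943 0.14890523] fwd [ 0.33087847 -0.05988589 -0.94177127] right [ 0.07376725  0.99657194 -0.03745348] fx 370.38687398222527
((510.0052490234375, 154.1299591064453), (34.90571212768555, 32.1492919921875), 85.0789794921875)
near end xd [0.48161894 0.48193106 0.51140278] y [0.17427081 0.18984999 0.20823324] 3694
tcp xd,yd 0.44492063421807154 0.1824267744339035 toolz [ 0.01814778 -0.03905001 -0.99907245] joints [-0.25559313  0.93723757 -0.30257875  2.12838105  1.24776189  0.30165061
 -0.17502295]
```

View pics/w12.png

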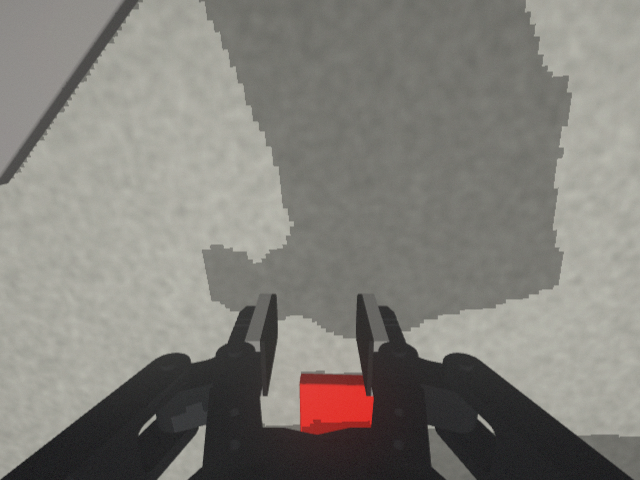

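```bash
python3 -m creep '[[0.013,0.006,0,0,0.36,0,0.77],[0.013,0.006,0,0,0.37,0,0.77],[0.013,0.006,0,0,0.37,-0.3,0.77],[0,0,0,0,0,0,0.77]]'; python3 - <<'E'
from h import *
a=np.radians(-4.25); xd=np.array([np.cos(a),np.sin(a)]); yd=np.array([-np.sin(a),np.cos(a)])
s=robot.state(); R=cv2.Rodrigues(s["tcp_rot"])[0]; print("tcp xd,yd",s["eef_pos"][:2]@xd,s["eef_pos"][:2]@yd,s["eef_pos"],"toolz",R[:,2],"jaw",np.degrees(np.arctan2(R[1,0],R[0,0])))
E
```

```text
time_s: 26.68
eef_pos: [0.4565, 0.1597, 0.0044]
tcp_rot: [-2.301, -2.138, 0.001]
force: [-0.2, -0.2, 0.4]
width: 0.0194
tcp xd,yd 0.44342268753122543 0.19305931373309906 [0.45651069 0.15966705 0.00444191] toolz [-6.00624283e-04 -3.54379616e-04 -9.99999757e-01] jaw 85.79119730247201
```

```bash
python3 -m creep '[[0,0,0,0.9,-0.067,-0.05,0.77],[0,0,0,0.9,-0.067,-0.05,0.77],[0,0,0,0.9,-0.067,0,0.77],[0,0,0,0.9,-0.067,0,0.77],[0,0,0,0.47,-0.035,0,0.77],[0,0,0,0.47,-0.035,0,0.77],[0,0,0,0,0,0,0.77]]'; python3 -m creep '[[0,0,0,-2,0.15,0,0.77],[0,0,0,-3,0.2,3,0.77],[0,0,0,-4,0.3,4,0.77],[0,0,0,-3,0.2,4,0.3],[0,0,0,0,0,0,0],[0,0,0,0,0,0,0]]'; python3 look.py w13; python3 - <<'E'
from red import *
p=np.load("/tmp/w13.npz"); P,r=red(p,.002,.013); a=np.radians(-4.25); xd=np.array([np.cos(a),np.sin(a)]); yd=np.array([-np.sin(a),np.cos(a)])
print(r); q=P[:,:2]@np.c_[xd,yd]; print("near end xd",np.percentile(q[:,0],[.5,2,99]),"y",np.percentile(q[:,1],[1,50,99]),len(P))
A,u,v=pts(p); g=p["img"].max(2)[v,u]; w=A[:,:2]@np.c_[xd,yd]
k=(w[:,0]>.49)&(w[:,0]<.53)&(abs(w[:,1]-.194)<.05)&(A[:,2]>.012)&(A[:,2]<.05); 
if k.sum(): print("foot", k.sum(), "xd",np.percentile(w[k,0],[1,5,50]),"yd",np.percentile(w[k,1],[1,5,50,95,99]),"z",np.percentile(A[k,2],[5,50,95]))
E
```

```text
time_s: 27.55
eef_pos: [0.5021, 0.1563, 0.0037]
tcp_rot: [2.301, 2.138, -0.001]
force: [-0.2, 0.0, -0.2]
width: 0.0196
time_s: 28.3
eef_pos: [0.3825, 0.1649, 0.1137]
tcp_rot: [2.3, 2.138, 0.0]
force: [-0.1, 0.1, 0.0]
width: 0.0735
cam at [0.30078856 0.17054054 0.25663105] fwd [ 0.3149068  -0.02355919 -0.94883016] right [ 7.30947095e-02  9.97324877e-01 -5.03933439e-04] fx 370.38687398222527
((519.1779174804688, 154.562255859375), (37.12641143798828, 16.268844604492188), 86.53956604003906)
near end xd [0.4984899  0.49882347 0.51397857] y [0.174839   0.19299381 0.21109154] 745
foot 1451 xd [0.50679465 0.50714883 0.50809834] yd [0.17485239 0.17662427 0.19375641 0.21182254 0.21361118] z [0.01608646 0.0296147  0.0419278 ]
```

```bash
python3 -m creep '[[0,0,0,2,-0.1,-3,0.77],[0,0,0,3.4,-0.25,-4,0.77],[0,0,0,2,-0.16,-3,0.77],[0,0,0,2,-0.16,-1,0.77],[0,0,0,0,0,0,0.77],[0,0,0,0,0,0,0.77]]'; python3 - <<'E'
from h import *
a=np.radians(-4.25); xd=np.array([np.cos(a),np.sin(a)]); yd=np.array([-np.sin(a),np.cos(a)])
s=robot.state(); R=cv2.Rodrigues(s["tcp_rot"])[0]; print("tcp xd,yd",s["eef_pos"][:2]@xd,s["eef_pos"][:2]@yd,s["eef_pos"],"jaw",np.degrees(np.arctan2(R[1,0],R[0,0])))
E
```

```text
time_s: 29.1
eef_pos: [0.4759, 0.1577, 0.0027]
tcp_rot: [2.302, 2.138, -0.003]
force: [-0.1, 0.3, 0.1]
width: 0.0197
tcp xd,yd 0.4628824841216763 0.19252372567947937 [0.47587729 0.1576908  0.00267733] jaw 85.77834362681277
```

```bash
python3 -m creep '[[0,0,0,0.8,-0.059,0.1,0.77],[0,0,0,0.8,-0.059,0,0.77],[0,0,0,0.8,-0.059,0,0.77],[0,0,0,0.4,-0.03,0,0.77],[0,0,0,0.35,-0.026,0,0.77],[0,0,0,0.3,-0.022,0,0.77],[0,0,0,0,0,0,0.77],[0,0,0,0,0,0,0.77]]'; python3 -m creep '[[0,0,0,-2,0.15,0,0.77],[0,0,0,-3,0.2,3,0.77],[0,0,0,-4,0.3,4,0.77],[0,0,0,-3,0.2,4,0.3],[0,0,0,0,0,0,0],[0,0,0,0,0,0,0]]'; cat > chk.py <<'E'
from red import *
import sys
p=np.load(f"/tmp/{sys.argv[1]}.npz"); P,r=red(p,.002,.013); a=np.radians(-4.25); xd=np.array([np.cos(a),np.sin(a)]); yd=np.array([-np.sin(a),np.cos(a)])
q=P[:,:2]@np.c_[xd,yd]; print("near end xd",np.percentile(q[:,0],[.5,2,50,99]),"y",np.percentile(q[:,1],[1,50,99]),len(P),"z",np.percentile(P[:,2],[5,95]))
A,u,v=pts(p); w=A[:,:2]@np.c_[xd,yd]
k=(w[:,0]>.49)&(w[:,0]<.53)&(abs(w[:,1]-.194)<.05)&(A[:,2]>.016)&(A[:,2]<.05); 
if k.sum(): print("foot", k.sum(), "xd",np.percentile(w[k,0],[1,5,50]),"yd",np.percentile(w[k,1],[1,5,50,95,99]),"z",np.percentile(A[k,2],[5,50,95]))
E
python3 look.py w14;python3 chk.py w14
```

```text
time_s: 30.1
eef_pos: [0.5101, 0.1556, 0.0047]
tcp_rot: [2.3, 2.139, -0.001]
force: [-1.5, 0.4, -0.3]
width: 0.0197
time_s: 30.85
eef_pos: [0.3913, 0.1642, 0.1147]
tcp_rot: [2.3, 2.138, 0.001]
force: [0.4, -0.2, -0.1]
width: 0.0732
cam at [0.30954543 0.16981337 0.25763456] fwd [ 0.31528638 -0.02352077 -0.94870505] right [ 7.33312456e-02  9.97307577e-01 -3.55328821e-04] fx 370.38687398222527
near end xd [0.50593906 0.50628028 0.50909062 0.51364624] y [0.17483338 0.19371395 0.21094068] 387 z [0.00440308 0.00897649]
foot 1937 xd [0.50691818 0.50727213 0.50830832] yd [0.17482829 0.17667741 0.19430411 0.21188264 0.21369745] z [0.0182954  0.03584625 0.04531885]
```

```bash
python3 -m creep '[[0,0,-0.156,2.03,-3.38,0,0],[0,0,-0.156,2.03,-3.38,0,0],[0,0,-0.156,2.03,-3.38,0,0],[0,0,-0.156,2.03,-3.38,0,0],[0,0,-0.156,2.03,-3.38,0,0],[0,0,-0.156,2.03,-3.38,0,0],[0,0,-0.156,2.03,-3.38,0,0],[0,0,-0.156,2.03,-3.38,0,0],[0,0,-0.156,2.03,-3.38,0,0],[0,0,-0.156,2.03,-3.38,0,0],[0.08,-0.006,0,0,0,0,0],[0,0,0,0,0,0,0]]'; python3 - <<'E'
from h import *
s=robot.state(); R=cv2.Rodrigues(s["tcp_rot"])[0]; print("toolz",R[:,2],"jaw",np.degrees(np.arctan2(R[1,0],R[0,0])),s["eef_pos"])
p=robot.get_image("wrist"); hsv=cv2.cvtColor(p["img"],cv2.COLOR_BGR2HSV)
P,u,v=pts(p,(hsv[...,0]>5)&(hsv[...,0]<16)&(hsv[...,1]>170)); P=P[(P[:,2]>.01)&(P[:,2]<.06)&(P[:,1]<0)]
print(len(P),np.polyfit(P[:,1],P[:,0],1),np.polyfit(P[:,1],P[:,2],1),np.percentile(P[:,1],[1,99]),np.median(P,0))
import fit; fit.deck(robot.get_image("scene"))
E
```

```text
time_s: 32.4
eef_pos: [0.5924, -0.1775, 0.1127]
tcp_rot: [-3.061, 0.104, -0.001]
force: [-0.6, -0.1, -0.1]
width: 0.0856
toolz [ 0.00321317  0.07874702 -0.99688945] jaw -3.87007151946157 [ 0.59243408 -0.17749678  0.11268804]
8237 [0.08080014 0.60799028] [0.0666147  0.05191869] [-0.30978829 -0.13780932] [ 0.59002915 -0.21531214  0.03768086]
deck end mid [0.602 0.084] yaw long edges -4.538270256624918 -7.280615273468591 end -3.8007281491117655 width 0.138411855706857 20 17 20 plane [-0.00187829 -0.01037893  0.06721673] z end 0.06521456447609145
```

```bash
python3 -m creep '[[0,0,-0.01,0.1,0.1,-4,0],[0,0,0,0.03,0.1,-3,0],[0,0,0,0,0,-2.1,0],[0,0,0,0,0,0,0.3],[0,0,0,0,0,0,0.5],[0,0,0,0,0,0,0.6],[0,0,0,0,0,0,0.65],[0,0,0,0,0,0,0.75],[0,0,0,0,0,0,1],[0,0,0,0,0,0,1],[0,0,0,0,0,0,1]]' 60; python3 - <<'E'
from h import *
s=robot.state(); print(s["force"],s["wrist_torque"],s["tcp_rot"])
import fit; fit.deck(robot.get_image("scene"))
E
```

```text
time_s: 33.88
eef_pos: [0.5948, -0.1722, 0.0247]
tcp_rot: [-3.06, 0.109, -0.006]
force: [-0.9, -0.9, 5.0]
width: 0.0243
[-0.85033061 -0.85081233  4.9800336 ] [-0.04068765  0.30672115  0.21954321] [-3.06001996  0.10927323 -0.0058975 ]
deck end mid [0.6026 0.0842] yaw long edges -4.216085911745102 -5.886930678528606 end -3.2390351144119913 width 0.13804171085565697 20 13 20 plane [-0.00111157 -0.01039808  0.06673881] z end 0.06519339310220647
```

```bash
python3 -m creep '[[-0.03,0.002,0,0,0,0.75,1],[-0.03,0.002,0,0,0,0.75,1],[0,0,0,0,0,0,1]]'; python3 -m creep '[[-0.03,0.002,0,0,0.04,0.68,1],[-0.03,0.002,0,0,0.05,0.68,1],[-0.03,0.002,0,0,0.08,0.68,1],[0,0,0,0,0,0,1]]';  python3 -m creep '[[-0.04,0.003,0,0.01,0.12,0.9,1],[-0.04,0.003,0,0.01,0.18,0.9,1],[-0.04,0.003,0,0.01,0.2,0.9,1],[0,0,0,0,0,0,1]]';python3 - <<'E'
from h import *
s=robot.state(); print(s["force"],s["wrist_torque"],s["tcp_rot"])
import fit; fit.deck(robot.get_image("scene"))
E
```

```text
time_s: 34.3
eef_pos: [0.5947, -0.1725, 0.0395]
tcp_rot: [-3.123, 0.111, -0.002]
force: [-0.2, -2.5, -3.4]
width: 0.0245
time_s: 34.8
eef_pos: [0.5949, -0.1669, 0.0592]
tcp_rot: [3.072, -0.105, -0.002]
force: [0.6, 0.5, -9.6]
width: 0.0247
time_s: 35.3
eef_pos: [0.5956, -0.1622, 0.0859]
tcp_rot: [2.953, -0.102, -0.008]
force: [-0.3, -0.3, -9.7]
width: 0.0245
[-0.3196207  -0.31054712 -9.72578144] [ 0.69635283 -0.02105397  0.05891643] [ 2.95251575 -0.10153769 -0.00757132]
deck end mid [0.6028 0.0836] yaw long edges -4.223968648956253 -7.687560171767646 end -4.073505425102523 width 0.13995177870132658 20 10 21 plane [-0.00037593  0.00017805  0.05998818] z end 0.05977645407215843
```

```bash
python3 -m creep '[[0,0,0,0,0,0.12,1],[0,0,0,-0.07,-1,0.19,1],[0,0,0,-0.1,-1.47,0.29,1],[0,0,0,-0.1,-1.47,0.3,1],[0,0,0,0,0,0,1]]';python3 -m creep '[[0,0,0,-0.15,-2.2,0.5,1],[0,0,0,-0.3,-4,1,1],[0,0,0,-0.3,-4,1,1],[0,0,0,0,0,0,1]]';python3 - <<'E'
from h import *
import fit; fit.deck(robot.get_image("scene"))
s=robot.state(); R=cv2.Rodrigues(s["tcp_rot"])[0]; print("toolz",R[:,2],"jaw",np.degrees(np.arctan2(R[1,0],R[0,0])),s["eef_pos"])
E
```

```text
time_s: 35.98
eef_pos: [0.5913, -0.2086, 0.0956]
tcp_rot: [2.946, -0.113, -0.01]
force: [-0.1, 0.3, -9.3]
width: 0.0245
time_s: 36.48
eef_pos: [0.5826, -0.3139, 0.1212]
tcp_rot: [2.943, -0.118, -0.01]
force: [0.3, -0.2, -9.6]
width: 0.0244
deck end mid [0.603  0.0837] yaw long edges -4.093538827232486 -5.877259600113667 end -3.8334850108417373 width 0.13843506307153663 20 13 20 plane [0.00029824 0.00024516 0.05953923] z end 0.05973958369044022
toolz [-0.01418577 -0.19043213 -0.98159786] jaw -4.4036169175 [ 0.58336616 -0.30974324  0.12040156]
```

```bash
python3 -m creep '[[0.096,-0.007,0,-4.1,0.3,-1,1],[0.096,-0.007,0,-4.1,0.3,-1,1],[0,0,0,-4.1,0.3,-2,1],[0,0,0,0,0,-3,1],[0,0,0,0,0,-2.5,1],[0,0,0,0,0,0,1]]';python3 -m creep '[[0,0,0,0,0,-0.9,1],[0,0,0,0,0,-0.2,1],[0,0,0,0,0,0,1]]';python3 - <<'E'
from h import *
s=robot.state(); R=cv2.Rodrigues(s["tcp_rot"])[0]; print("toolz",R[:,2],s["eef_pos"],s["force"],s["wrist_torque"])
p=robot.get_image("top"); r=robot.regions_of(p,"bar")[0]; P,u,v=pts(p,r["pixels"])
for a in np.arange(-.56,.06,.06): q=P[(P[:,1]>a)&(P[:,1]<a+.06)]; print(round(a+.03,2),len(q),np.round(np.median(q,0),4) if len(q) else 0)
E
```

```text
time_s: 37.28
eef_pos: [0.4612, -0.296, 0.0238]
tcp_rot: [-3.136, 0.11, 0.003]
force: [-0.2, -0.2, -8.7]
width: 0.0246
time_s: 37.65
eef_pos: [0.462, -0.2977, 0.0145]
tcp_rot: [-3.138, 0.113, -0.002]
force: [0.2, -0.6, -9.7]
width: 0.0243
toolz [ 0.00160698  0.00171535 -0.99999724] [ 0.46202    -0.29772588  0.01453116] [ 0.1713229  -0.56218481 -9.69862858] [-0.09062889  0.01098269  0.03578438]
-0.53 0 0
-0.47 0 0
-0.41 19 [ 0.457  -0.3831  0.028 ]
-0.35 78 [ 0.4471 -0.3686  0.0279]
-0.29 142 [ 0.4601 -0.2735  0.0288]
-0.23 165 [ 0.4647 -0.2296  0.0239]
-0.17 221 [ 0.469  -0.1637  0.0235]
-0.11 326 [ 0.4731 -0.1099  0.02  ]
-0.05 317 [ 0.4783 -0.0513  0.019 ]
0.01 0 0
0.07 0 0
```

```bash
python3 -m creep '[[0,0,0,0,0,-0.2,1],[0,0,0,0,0,0,1]]';python3 -m creep '[[0,0,0,0,0,-0.15,1],[0,0,0,0,0,0,1]]';python3 -m creep '[[0,0,0,0,0,-0.15,1],[0,0,0,0,0,0,1]]'
```

```text
time_s: 38.0
eef_pos: [0.4617, -0.2977, 0.0121]
tcp_rot: [-3.137, 0.113, -0.001]
force: [0.4, -0.4, -8.3]
width: 0.0248
time_s: 38.25
eef_pos: [0.4618, -0.2976, 0.0106]
tcp_rot: [-3.137, 0.113, -0.001]
force: [-0.1, -1.5, -8.5]
width: 0.0246
time_s: 38.5
eef_pos: [0.4618, -0.2976, 0.01]
tcp_rot: [-3.138, 0.113, -0.002]
force: [-1.9, 1.6, 4.9]
width: 0.0245
```

The bar is down on the counter (force reversed). I release, retreat and check.

```bash
python3 -m creep '[[0,0,0,0,0,0,0.8],[0,0,0,0,0,0,0.6],[0,0,0,0,0,0,0.3],[0,0,0,0,0,0,0],[0,0,0,0,0,0,0],[0,0,0,0,0,2,0],[0,0,0,0,0,5,0],[0,0,0,-1,1,6,0],[0,0,0,-1,4,5,0],[0,0,0,-1,4,5,0],[0,0,0,-1,4,4,0],[0,0,0,0,0,0,0]]'; python3 -m creep '[[0,0,0,0,5,0,0],[0,0,0,0,5,0,0],[0,0,0,0,5,0,0],[0,0,0,0,5,0,0],[0,0,0,0,3,0,0],[0,0,0,0,0,0,0],[0,0,0,0,0,0,0]]'
python3 look.py w20; python3 fit.py 2>/dev/null | grep -v mug; python3 chk.py w20; python3 - <<'E'
from h import *
import fit; p=robot.get_image("scene"); fit.deck(p)
for k in ["bowls","mug_a","flask","fulcrum","bar"]:
    for r in robot.regions_of(p,k)[:2]:
        P,u,v=pts(p,r["pixels"])
        print(k,round(r["conf"],2),"med",np.round(np.median(P,0),3),"zmax",np.percentile(P[:,2],[5,95]))
w=np.load("/tmp/w20.npz")["img"]; cv2.imwrite("pics/fin.png",np.hstack([cv2.resize(w,(400,300)),cv2.resize(p["img"],(400,300))]))
E
```

```text
time_s: 40.0
eef_pos: [0.4237, -0.1677, 0.2785]
tcp_rot: [-3.139, 0.104, -0.011]
force: [0.7, -0.8, -0.7]
width: 0.0856
time_s: 40.88
eef_pos: [0.4223, 0.0581, 0.2749]
tcp_rot: [-3.139, 0.115, 0.001]
force: [0.5, -0.1, 0.1]
width: 0.0854
cam at [0.42763139 0.13839974 0.41792667] fwd [-0.02415906 -0.31361723 -0.94924211] right [ 0.99728628 -0.07361353 -0.00106087] fx 370.38687398222527
wrist
deck end mid [0.603  0.0821] yaw long edges -4.039635769734236 -3.9775197829607767 end -4.237380797435733 width 0.14249705985519645 20 9 21 plane [1.79559894e-04 6.31985734e-05 6.20291625e-02] z end 0.06214263386590789
fulcrum 0.71 [599. 372.] rect [631.1 -96.6] [ 63.8 424.5] 49.4 hue 2.0 zmax [0.05596391 0.09523107]
  ridge [ 0.75023028 -0.18948507  0.06139512] 2520 [[ 0.72075298 -0.24410065]
 [ 0.7907438  -0.17328023]]
fulcrum 0.7 [491. 192.] rect [612.4  47. ] [60.6 26.2] 0.8 hue 20.0 zmax [0.0321888  0.03719738]
  ridge [0.61200452 0.04770486 0.03479362] 800 [[0.58301996 0.03997759]
 [0.6410838  0.05420234]]
fulcrum 0.43 [632. 144.] rect [756.2  84.5] [ 5.2 31.2] 9.5 hue 103.0 zmax [0.02404059
[... 252 characters left out ...]
307095 0.04018358 0.04826039]
deck end mid [0.6034 0.0833] yaw long edges -4.367591792917543 -4.1394129130435235 end -3.6610602146486637 width 0.13834931281404828 20 9 20 plane [-0.00063834  0.00016816  0.06016631] z end 0.059795140133553484
bowls 0.88 med [0.622 0.326 0.131] zmax [0.11456109 0.1488927 ]
mug_a 0.79 med [ 0.76  -0.201  0.056] zmax [0.00644392 0.09236309]
mug_a 0.65 med [ 0.762 -0.04   0.069] zmax [0.02436576 0.09376092]
flask 0.75 med [0.792 0.112 0.157] zmax [0.01885152 0.20436125]
flask 0.67 med [0.616 0.051 0.029] zmax [0.01197591 0.03578195]
fulcrum 0.84 med [0.614 0.049 0.028] zmax [-0.00067426  0.03522357]
bar 0.77 med [ 0.469 -0.251  0.017] zmax [0.0058479  0.02531766]
```

View pics/fin.png

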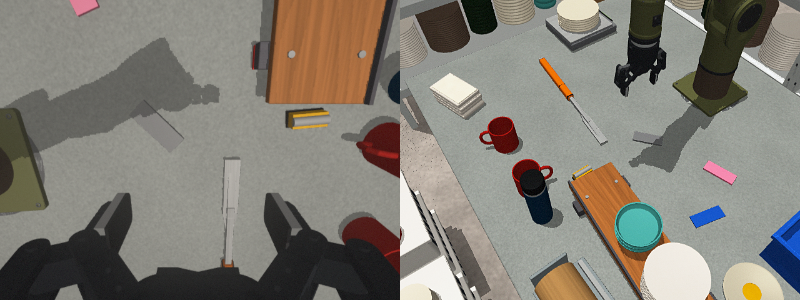

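The final view shows the riser level, with the red edge of the shim just visible at the foot front, about (257,55). The bar lies flat, clear of the riser and the block, and the crockery is in place.

```bash
python3 -c "
from bench import robot
print(robot.hand_in())"
```

```text
the job is handed in; nothing more can be done
None
```

The riser now stands level on the red shim, and I handed the job in at about 41 s of the 72 s allowed. I levered the deck end up with the bar over the fulcrum and left the bar holding it by its own weight. Then I slid the shim under the bare foot from the front, let the riser down, and laid the bar flat on the counter.

Last checks, from the wrist camera except where noted:
- **Riser:** the slope along the deck is under 0.001 rad and the deck top is at 62 mm. The deck end is within 1 mm of where it started. The scene camera also shows it level, but puts the top at 60 mm; that camera reads about 2–3 mm low.
- **Shim:** its near end is about 1 mm proud of the foot front, and it is centred within about 1 mm and in line with the foot.
- **Fulcrum:** it is within 1 mm of where it was.
- **Crockery and bar:** in the scene camera the bowls, mugs and flask have not moved or tipped (bowls within a few mm), and the bar lies clear of the riser and the block.

Three things did not go cleanly:
- My first grip on the shim closed on nothing, because a wrist joint reached its range limit close to the base. I gripped the shim at its middle instead and changed the grip later.
- A tilt I planned before the final push was only partly carried out, so I undid it and pushed with the tool upright.
- While levering, the sideways force on the bar rose to about 11 N. I eased it off, and the riser and block did not measurably shift.

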